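Reverse the lever of the bending jig

TASK

The lever of the wire-bending jig is on its pivot pin the wrong way round, with the broad end on the pin. Lift it off, turn it end for end and refit it, right way up and flat on the plate, with the hole of its narrow end on the pin; then swing it until the side of the broad end rests against the tall thin stop post (not the low thick stud), and let go. Leave the other things on the bench where they are.

Things in the scene. Friction and masses are not known exactly. Their poses are not given: they have to be found in the camera images.
- jig: wire-bending jig, a dark steel base plate fixed to the bench, 145 x 176 mm and 8 mm thick, with a steel pivot pin. Origin on the pin's axis at the plate's underside (bench height); z up; x runs from the pin over the plate (plate from x = -30 to +115 mm, y = -88 to +88 mm). The two posts stand on the plate at about x = 66 mm, one on the +y side and the other on the -y side
- pin_top (a point): top of the jig's fixed pivot pin, on its axis, 30 mm above the bench (22 mm above the plate). The pin is 8 mm in diameter, its last 4 mm tapering to 3.6 mm
- lever: loose flat steel lever, 0.2 to 0.45 kg, 12 mm thick, with a grip rib on top and an 11 mm through hole at each end. Origin at the underside, in the centre of the broad end's hole; x runs along the lever to the narrow end, z up. At the start it lies flat on the plate, the broad end's hole on the pin. It turns freely about the pin and stays where it is left
- broad_hole (a point): centre of the hole in the lever's broad end, at the underside (the lever's origin). The broad end is 52 mm wide and 32 mm long (x = -16 to +16 mm in the lever's frame)
- narrow_hole (a point): centre of the hole in the lever's narrow end, at the underside, at x = 90 mm in the lever's frame. Bar and narrow end are 22 mm wide to x = 103 mm, then comes a nose 14 mm wide to x = 112 mm
- grip_rib (a point): centre of the top of the lever's grip rib, 36 mm above the lever's underside, midway between the holes. The rib is 44 mm long along the lever, 14 mm thick across it, and stands 24 mm above the bar; grasp it across its thickness from above
- tall_post: the stop: tall thin steel post, 10 mm in diameter, 36 mm high, fixed on the jig's plate. Origin at its foot on its axis, on the plate's top. It may stand on either side of the jig. With the broad end against it, its axis is 31 mm to the side of the lever's middle line
- low_stud: low thick steel stud, 18 mm in diameter, 16 mm high, fixed on the jig's plate on the side opposite the tall post; not the stop. Origin at its foot on its axis
- wire_spool: bystander: wooden spool of green binding wire standing beside the jig, 44 mm in diameter, 34 mm high, origin at the centre of its underside
- needle_file: bystander: needle file with a blue handle, 173 mm long, 8 mm thick, lying beside the jig, origin at the middle of its underside
- shears: bystander: black-handled tin snips lying on the bench, 44 x 123 x 9 mm, origin at the middle of the underside. Near them a lamp head hangs about 240 mm over the right rear of the bench (right of y = -0.3 m)
Mind the look-alikes: they are no part of the job. What is shaped like the lever but yellow is not meant.

How it is judged:
By the outcome, as a careful person would: the job done as asked, in the order asked, and still so for the second after the job is handed in, with the robot touching nothing.
It also fails if it takes over 51 s, if anything falls off the work surface, if the arm or the gripper's body presses on something with over 40 N, if the wrist force passes 120 N, or if a joint passes its speed limit or range.

ROBOT

A 6-joint arm with a two-finger parallel gripper is mounted at the origin on a cart in front of the work surface, level with it; the furniture and walls round the work are solid. World frame = base frame: x ahead of the robot, y to its left, z up, the work surface at z = 0. Lengths are in m, angles in degrees, forces in N, time in s.
With the tool pointing down it reaches from about 0.3 to 0.75 m from the base axis. Payload 8.5 kg.
Tool frame: the origin (TCP) lies between the finger pads; the fingertips stand 22 mm ahead of it and the grasp point (between the pads) lies 3 mm ahead of it (env.nose_length is the distance from the TCP to the fingertips, in m); z points along the fingers, x is the direction in which the jaws open and shut, and the axes are right-handed (so a half turn about z gives the same grasp; the last joint's range is limited). The gripper opens to 85 mm and grips with 20 to 120 N. Pads are 22 mm wide; open, the fingers measure 114 mm over their backs; the gripper's body (76 mm by 85 mm) begins 54 mm behind the grasp point. The pads swing forward as they close: fully open they stand 13 mm farther back than shut.
Start: joints at [54.242, 21.807, 74.336, -0, 83.858, -12.336], TCP at [0.219, 0.505, 0.253] pointing down, gripper open.
Joint ranges: [-178.18, 178.18], [-50.72, 133.34], [12.68, 142.11], [-81.47, 261.47], [9.98, 163.14], [-165.26, 165.26]. Speed limits (degrees/s): [136.94, 136.94, 180, 180, 180, 180].

INTERFACE

Orientations are given as a 3x3 rotation matrix whose columns are the frame's x, y, z axes.
In Python, from rig import env gives the robot as it stands.
- The arm moves only by the tool arm_command, never from a script. Its argument "steps" is a list of rows, each an object with "delta_pos": the shift along the world's x, y, z in mm, a list of three; "dr": the turn, a rotation vector about the world's x, y, z in degrees, a list of three. In form: [{"delta_pos": [dx, dy, dz], "dr": [wx, wy, wz]}, ...]. A call has 1 to 20 rows; each row shifts and turns the commanded pose from where the row before left it; what a row does not reach is not made up. A row lasts 1/10 s, in which the tool goes at most 50 mm and 8.59 degrees, less where a joint would pass 70% of its speed; a pose out of reach is approached as far as the arm can. A call with a gripper value outside its range is refused whole. "grip" is the opening, from 0 (shut) to 1 (fully open), set as the call begins (left out, the last holds). The fingers move at their own pace and stop on an object; "squeeze" is the grip in N (left out, the last holds). Time passes only in rows, so rows that do not move let the fingers close. It gives the time, the measured TCP pose, the force and the opening at its end, in the units of the state.
- env.observe(): the state, without advancing time (a new reading comes with each control period).
- env.get_image(name): name is "scene" or "top" or "wrist"; returns the picture (480x640x3 uint8, blue, green, red); there is no depth.
- env.get_calibration(name): a dict with "fx", "fy", "cx", "cy" (pixels), "view" (4x4, takes a point from world to camera coordinates). Camera axes: x right, y up, looking along -z (the intrinsics and any distortion apply to the point x, -y, -z); pixel columns grow to the right and rows downward; lengths in m; the calibration is good to about 2 mm. A picture is of the moment at which its call begins: read the wrist's pose just before it. get_calibration takes no time and is no camera call; for the wrist camera it gives the pose at the moment of the call.
- env.close_job(): hands the job in, once; it reports no verdict.
The state is a dict: "time_s": time; "q": joint angles; "qvel": joint speeds; "joint_efforts": joint torques, N m; "position": TCP position; "tool_rot": TCP orientation; "ft_force": force on the tool from outside, world axes, zero at the start; "wrist_torque": the same for the moment, N m; "grip_width": finger opening in m.
Only numpy, scipy, OpenCV 4.12 (cv2) and the standard library are available. Lean on these libraries where they do the work, as an engineer would, in place of code of your own. Each camera call takes 0.05 s, during which the arm holds its last target. There are 200 camera calls.

## Working session

There is one attempt and no reset: what is moved stays moved. The work goes in short steps, Python scripts to look and compute and a tool call to move; the robot and the scene stay as the last step left them, time stands still between calls to the robot, and variables do not carry over. Pictures are saved under pics/ and viewed, about 8 in all and at most 12, crops included, and the job is handed in when it is done.

Besides the shell and the picture viewer there is one more tool, called by a JSON object that holds its "fn" and its "kwargs". arm_command: Moves the arm, as the interface text tells. Its arguments: {"type":"object","properties":{"steps":{"type":"array"},"grip":{"type":"number"},"squeeze":{"type":"number"}},"required":["steps"]}

```bash
ls; mkdir -p pics; cat > h.py <<'E'
import numpy as np,cv2
from rig import env
def cal(n):
    c=env.get_calibration(n); V=np.array(c["view"]); return c,V
def ray(n,u,v,cc=None):
    c,V=cc or cal(n); 
    p=np.array([[[u,v]]],float); K=np.array([[c["fx"],0,c["cx"]],[0,c["fy"],c["cy"]],[0,0,1]],float)
    d=np.array(c.get("dist",c.get("distortion",np.zeros(5))),float).ravel()
    x,y=cv2.undistortPoints(p,K,d)[0,0]
    R=V[:3,:3]; o=-R.T@V[:3,3]; w=R.T@np.array([x,-y,-1.]); return o,w/np.linalg.norm(w)
def onz(n,u,v,z,cc=None):
    o,w=ray(n,u,v,cc); return o+w*(z-o[2])/w[2]
def tri(r):
    A=np.zeros((3,3));b=np.zeros(3)
    for o,w in r:
        P=np.eye(3)-np.outer(w,w);A+=P;b+=P@o
    x=np.linalg.solve(A,b); return x,[np.linalg.norm((np.eye(3)-np.outer(w,w))@(x-o)) for o,w in r]
def proj(n,X,cc=None):
    c,V=cc or cal(n); p=V[:3,:3]@np.array(X)+V[:3,3]; x,y=p[0]/-p[2],-p[1]/-p[2]
    return c["fx"]*x+c["cx"],c["fy"]*y+c["cy"]
E
python3 - <<'E'
from h import *
for n in("top","scene"):
    cv2.imwrite(f"pics/{n}0.png",env.get_image(n)); print(env.get_calibration(n))
s=env.observe();print(s["position"],s["tool_rot"],s["ft_force"],env.nose_length)
E
```

```text
pics
{'fx': 591.3359504501947, 'fy': 591.3359504501947, 'cx': 318.71382378690976, 'cy': 234.9118903543327, 'view': array([[-0.01219978, -0.99988943, -0.00850301,  0.01299092],
       [ 0.99430573, -0.01303108,  0.10576533, -0.57651348],
       [-0.10586444, -0.00716428,  0.99435476, -1.17498467],
       [ 0.        ,  0.        ,  0.        ,  1.        ]])}
{'fx': 493.82476652176314, 'fy': 493.82476652176314, 'cx': 320.5524808981937, 'cy': 236.02480584095727, 'view': array([[-8.79650888e-01, -4.75619712e-01, -4.52351989e-04,
         4.78349355e-01],
       [ 3.24362047e-01, -6.00597357e-01,  7.30802352e-01,
        -2.43925447e-01],
       [-3.47855686e-01,  6.42704212e-01,  6.82588982e-01,
        -6.86603492e-01],
       [ 0.00000000e+00,  0.00000000e+00,  0.00000000e+00,
         1.00000000e+00]])}
[0.21848861 0.50448644 0.25278663] [[ 3.97487219e-01  9.17607422e-01 -7.27876927e-04]
 [ 9.17606858e-01 -3.97487806e-01 -1.04777169e-03]
 [-1.25076528e-03 -2.51429007e-04 -9.99999186e-01]] [ 0.07943865  0.22230121 -0.09260567] 0.022
```

View pics/top0.png

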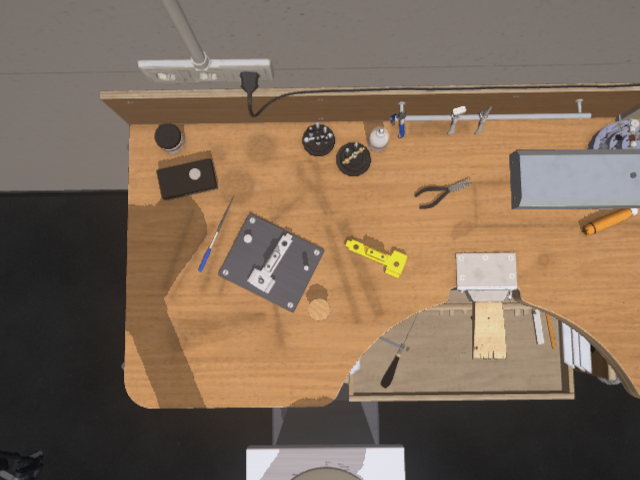

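View pics/scene0.png

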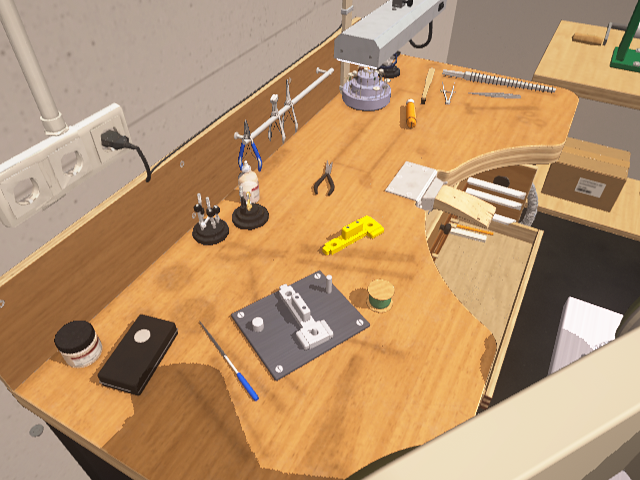

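The top view shows a light lever on the dark plate, from about (262,277) at the broad end to (287,240) at the narrow end. The tall post is near (306,267) and the low stud near (248,239). The file is at (215,235) and the spool at (318,309).

Candidates for the lever are the white one at (272,260) and the yellow look-alike at (378,256). I choose the white one, on the plate, and will check it in a close crop.

```bash
python3 - <<'E'
from h import *
a=cv2.imread("pics/top0.png")[205:320,205:340];b=cv2.imread("pics/scene0.png")[265:380,225:375]
a=cv2.resize(a,None,fx=4,fy=4,interpolation=2)[:460];b=cv2.resize(b,None,fx=4,fy=4,interpolation=2)
cv2.imwrite("pics/ca.png",a);cv2.imwrite("pics/cb.png",b)
E
```

```text
(no output)
```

View pics/ca.png

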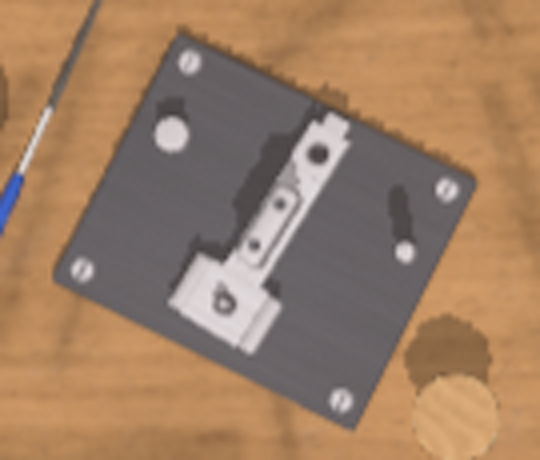

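View pics/cb.png

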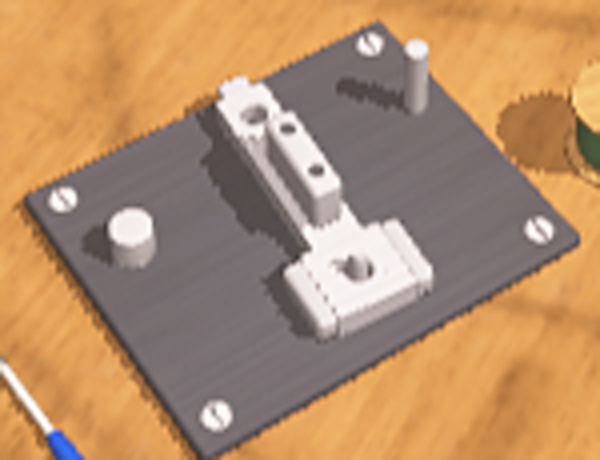

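The crops confirm the choice. The white lever has a rib with two dimples, and its broad end sits on the pin near the plate's long edge. The tall thin post is at top-crop (405,252), on the jig's −y side, and the thick stud is at (172,134), on the +y side.

```bash
python3 - <<'E'
from h import *
P={"ribA(far)":((280,204),(288,128)),"ribB":((254,245),(317,169)),"narrow":((318,153),(254,113)),"broad":((224,301),(357,266)),"post":((405,252),(416,48)),"stud":((172,134),(130,222)),
"c1":((182,32),(28,198)),"c2":((475,182),(380,24)),"c3":((355,428),(578,240)),"c4":((55,275),(208,456)),
"s1":((190,62),(62,198)),"s2":((447,189),(370,44)),"s3":((341,401),(540,230)),"s4":((82,269),(217,416))}
R={}
for k,(a,b) in P.items():
    x,e=tri([ray("top",205-.375+a[0]/4,205-.375+a[1]/4),ray("scene",225-.375+b[0]/4,265-.375+b[1]/4)])
    R[k]=x;print(k,(x*1000).round(1),(np.array(e)*1000).round(1))
d=R["narrow"]-R["broad"];print("lever len,yaw",np.linalg.norm(d[:2])*1000,np.degrees(np.arctan2(d[1],d[0])))
d=R["ribA(far)"]-R["ribB"];print("rib yaw",np.degrees(np.arctan2(d[1],d[0])))
for a,b in(("c4","c1"),("c3","c2"),("s4","s1"),("s3","s2")):
    d=R[b]-R[a];print(a,b,np.linalg.norm(d)*1000,np.degrees(np.arctan2(d[1],d[0])))
c,V=cal("wrist");s=env.observe();T=np.array(s["tool_rot"]);o=-V[:3,:3].T@V[:3,3]
print("cam in tool",T.T@(o-s["position"]),"look",T.T@(-V[2,:3]),"right",T.T@V[0,:3],c["fx"],[k for k in c])
E
```

```text
ribA(far) [535.  95.  43.] [0.5 0.5]
ribB [514.4 108.   43.8] [0.3 0.3]
narrow [562.8  77.3  18.3] [0.4 0.4]
broad [487.2 125.6  20. ] [0.3 0.3]
post [510.3  32.5  42.2] [0.7 0.7]
stud [573.3 152.   24.3] [0.8 0.8]
c1 [628.5 149.1   2.6] [0. 0.]
c2 [547.5  -3.4   3.9] [0. 0.]
c3 [421.9  60.2   1. ] [0.5 0.5]
c4 [501.4 214.7   2.8] [0.7 0.7]
s1 [612.8 144.9   7.3] [1. 1.]
s2 [544.2  11.3   6.7] [0.3 0.3]
s3 [435.9  67.    6.7] [0.5 0.5]
s4 [505.  200.5   6.6] [0.2 0.2]
lever len,yaw 89.6280136597929 -32.604036857998615
rib yaw -32.30891270029469
c4 c1 142.97340476232455 -27.297727193519204
c3 c2 140.87379138074675 -26.871877737946672
s4 s1 121.26337489337348 -27.310393040462138
s3 s2 121.80541120624642 -27.249926578773813
cam in tool [-0.00064257 -0.08146668 -0.12054484] look [0.0012563  0.32143458 0.94693095] right [ 9.99999090e-01 -8.69718502e-04 -1.03148129e-03] 364.2201426297781 ['fx', 'fy', 'cx', 'cy', 'view']
```

{"fn": "arm_command", "kwargs": {"steps": [{"delta_pos": [15.3,-20.2,-3],"dr": [0,0,-8.5]},{"delta_pos": [15.3,-20.2,-3],"dr": [0,0,-8.5]},{"delta_pos": [15.3,-20.2,-3],"dr": [0,0,-8.5]},{"delta_pos": [15.3,-20.2,-3],"dr": [0,0,-8.5]},{"delta_pos": [15.3,-20.2,-3],"dr": [0,0,-8.5]},{"delta_pos": [15.3,-20.2,-3],"dr": [0,0,-8.5]},{"delta_pos": [15.3,-20.2,-3],"dr": [0,0,-8.5]},{"delta_pos": [15.3,-20.2,-3],"dr": [0,0,-8.5]},{"delta_pos": [15.3,-20.2,-3],"dr": [0,0,-8.5]},{"delta_pos": [15.3,-20.2,-3],"dr": [0,0,-8.5]},{"delta_pos": [15.3,-20.2,-3],"dr": [0,0,-8.5]},{"delta_pos": [15.3,-20.2,-3],"dr": [0,0,-8.5]},{"delta_pos": [15.3,-20.2,-3],"dr": [0,0,-8.5]},{"delta_pos": [15.3,-20.2,-3],"dr": [0,0,-8.5]},{"delta_pos": [15.3,-20.2,-3],"dr": [0,0,-8.5]},{"delta_pos": [15.3,-20.2,-3],"dr": [0,0,-8.5]},{"delta_pos": [15.3,-20.2,-3],"dr": [0,0,-8.5]},{"delta_pos": [15.3,-20.2,-3],"dr": [0,0,-8.5]},{"delta_pos": [15.3,-20.2,-3],"dr": [0,0,-8.5]},{"delta_pos": [15.3,-20.2,-3],"dr": [0,0,-8.5]}], "grip": 0.5}}

```text
time_s: 2.1
position: [0.525, 0.0998, 0.1929]
tool_rot: [[-0.238, -0.971, -0.001], [-0.971, 0.238, 0.0], [0.0, 0.001, -1.0]]
ft_force: [-0.2, 1.5, -0.4]
grip_width: 0.0428
```

{"fn": "arm_command", "kwargs": {"steps": [{"delta_pos": [0,0,-10],"dr": [0,0,-6.5]},{"delta_pos": [0,0,-10],"dr": [0,0,-6.5]},{"delta_pos": [0,0,-10],"dr": [0,0,-6]},{"delta_pos": [0,0,0],"dr": [0,0,0]},{"delta_pos": [0,0,0],"dr": [0,0,0]}]}}

```text
time_s: 2.6
position: [0.5246, 0.1007, 0.1634]
tool_rot: [[-0.534, -0.846, -0.0], [-0.846, 0.534, 0.0], [0.0, 0.0, -1.0]]
ft_force: [1.1, 0.2, -0.2]
grip_width: 0.0425
```

```bash
cat >> h.py <<'E'
def st():
    s=env.observe();T=np.array(s["tool_rot"])
    print("t",s["time_s"],"pos",(np.array(s["position"])*1000).round(1),"yaw",np.degrees(np.arctan2(T[1,0],T[0,0])).round(2),"tilt",T[:2,2].round(4),"q",np.round(s["q"],1),"F",np.round(s["ft_force"],1),"M",np.round(s["wrist_torque"],2),"w",round(s["grip_width"]*1000,1))
E
python3 - <<'E'
from h import *
st();cc=cal("wrist");cv2.imwrite("pics/w1.png",env.get_image("wrist"))
for n,X in {"A":(.535,.095,.044),"B":(.5144,.108,.044),"nar":(.5628,.0773,.02),"pin":(.4868,.1254,.03),"post":(.5103,.0325,.044),"stud":(.5733,.152,.024)}.items(): print(n,np.round(proj("wrist",X,cc),1))
E
```

```text
t 2.6 pos [524.6 100.7 163.4] yaw -122.26 tilt [-0.0003  0.    ] q [ -1.8  25.1  85.1   0.   69.8 120.4] F [ 1.1  0.2 -0.2] M [-0.05  0.02  0.04] w 42.5
A [325.  225.7]
B [325.  258.7]
nar [325.3 172.3]
pin [325.1 291.1]
post [422.6 208.2]
stud [232.1 215.3]
```

View pics/w1.png

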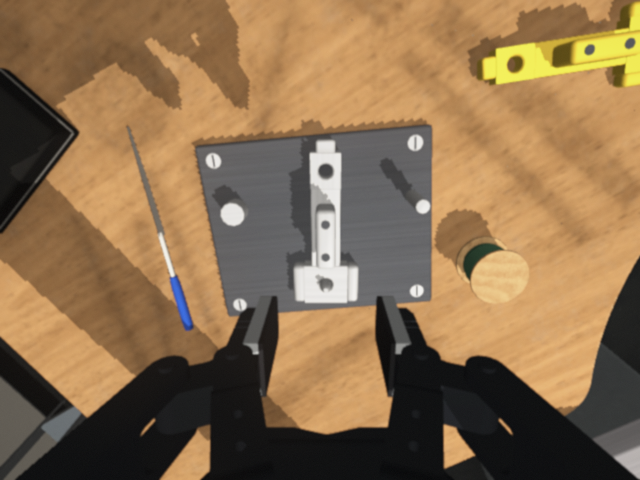

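The wrist view agrees with the triangulation. The rib dimples are at (325,225) and (325,257), the narrow hole at (326,171), the post at (423,206) and the stud at (232,213), all within about 2 px (about 1.5 mm). I'll descend and grasp.

{"fn": "arm_command", "kwargs": {"steps": [{"delta_pos": [0.3,0.8,-25],"dr": [0,0,0]},{"delta_pos": [0,0,-30],"dr": [0,0,0]},{"delta_pos": [0,0,-30],"dr": [0,0,0]},{"delta_pos": [0,0,-20],"dr": [0,0,0]},{"delta_pos": [0,0,-8],"dr": [0,0,0]},{"delta_pos": [0,0,-5.5],"dr": [0,0,0]},{"delta_pos": [0,0,0],"dr": [0,0,0]}], "grip": 0.5}}

```text
time_s: 3.35
position: [0.5252, 0.1015, 0.0452]
tool_rot: [[-0.536, -0.844, 0.001], [-0.844, 0.536, -0.0], [-0.0, -0.001, -1.0]]
ft_force: [-0.3, -0.2, 1.1]
grip_width: 0.0427
```

{"fn": "arm_command", "kwargs": {"steps": [{"delta_pos": [0,0,0],"dr": [0,0,0]},{"delta_pos": [0,0,0],"dr": [0,0,0]},{"delta_pos": [0,0,0],"dr": [0,0,0]},{"delta_pos": [0,0,0],"dr": [0,0,0]},{"delta_pos": [0,0,0],"dr": [0,0,0]},{"delta_pos": [0,0,0],"dr": [0,0,0]}], "grip": 0, "squeeze": 80}}

```text
time_s: 3.95
position: [0.5253, 0.1014, 0.0459]
tool_rot: [[-0.536, -0.844, 0.002], [-0.844, 0.536, -0.0], [-0.001, -0.002, -1.0]]
ft_force: [-1.7, 0.3, 6.1]
grip_width: 0.0124
```

```bash
python3 -c "
from h import *
st()"
```

```text
t 3.95 pos [525.3 101.4  45.9] yaw -122.4 tilt [ 0.0018 -0.0002] q [ -1.8  34.3  92.5  -0.   53.1 120.7] F [-1.7  0.3  6.1] M [-0.09  0.26  0.04] w 12.4
```

{"fn": "arm_command", "kwargs": {"steps": [{"delta_pos": [0,0,3],"dr": [0,0,0]},{"delta_pos": [0,0,10],"dr": [0,0,0]},{"delta_pos": [0,0,20],"dr": [0,0,0]},{"delta_pos": [0,0,25],"dr": [0,0,0]},{"delta_pos": [0,0,22],"dr": [0,0,0]},{"delta_pos": [0,0,0],"dr": [0,0,0]},{"delta_pos": [0,0,0],"dr": [0,0,0]}]}}

```text
time_s: 4.65
position: [0.5246, 0.1015, 0.1247]
tool_rot: [[-0.536, -0.844, 0.0], [-0.844, 0.536, 0.0], [-0.0, -0.0, -1.0]]
ft_force: [0.7, 0.9, -3.0]
grip_width: 0.0125
```

```bash
python3 - <<'E'
from h import *
st();cc=cal("wrist");w=env.get_image("wrist");cv2.imwrite("pics/w2.png",w)
s=env.get_image("scene")[200:380,200:400];s=cv2.resize(s,None,fx=2,fy=2,interpolation=2)
cv2.imwrite("pics/c2.png",np.hstack([cv2.resize(w[120:480,140:500],(400,400)),cv2.copyMakeBorder(s,0,40,0,0,0)]))
p=np.array(env.observe()["position"])
L=np.radians(-32.4);d=np.array([np.cos(L),np.sin(L),0])
for n,k,h in(("narrow top",.045,12),("broad",-.045,12),("noseend",.067,12),("ribA",.012,36)): print(n,np.round(proj("wrist",p+d*k+np.array([0,0,-.0379+h/1000]),cc),1))
print("pin",np.round(proj("wrist",(.4868,.1254,.03),cc),1))
E
```

```text
t 4.65 pos [524.6 101.5 124.7] yaw -122.42 tilt [0. 0.] q [ -1.8  27.8  88.    0.   64.2 120.7] F [ 0.7  0.9 -3. ] M [-0.02  0.01  0.01] w 12.5
narrow top [326.1 214.2]
broad [326.1 389.5]
noseend [326.1 160.7]
ribA [326.  313.4]
pin [326.1 316.9]
```

View pics/c2.png

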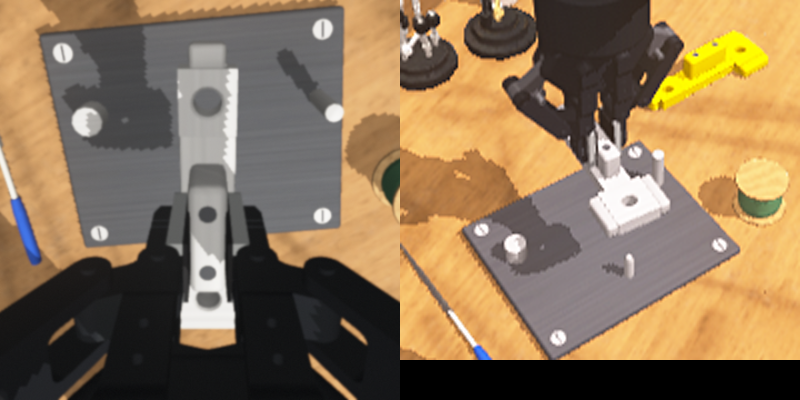

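{"fn": "arm_command", "kwargs": {"steps": [{"delta_pos": [-0.05,-0.1,0],"dr": [0,0,4]},{"delta_pos": [-0.05,-0.1,0],"dr": [0,0,8.5]},{"delta_pos": [-0.05,-0.1,0],"dr": [0,0,8.5]},{"delta_pos": [-0.05,-0.1,0],"dr": [0,0,8.5]},{"delta_pos": [-0.05,-0.1,0],"dr": [0,0,8.5]},{"delta_pos": [-0.05,-0.1,0],"dr": [0,0,8.5]},{"delta_pos": [-0.05,-0.1,0],"dr": [0,0,8.5]},{"delta_pos": [-0.05,-0.1,0],"dr": [0,0,8.5]},{"delta_pos": [-0.05,-0.1,0],"dr": [0,0,8.5]},{"delta_pos": [-0.05,-0.1,0],"dr": [0,0,8.5]},{"delta_pos": [-0.05,-0.1,0],"dr": [0,0,8.5]},{"delta_pos": [-0.05,-0.1,0],"dr": [0,0,8.5]},{"delta_pos": [-0.05,-0.1,0],"dr": [0,0,8.5]},{"delta_pos": [-0.05,-0.1,0],"dr": [0,0,8.5]},{"delta_pos": [-0.05,-0.1,0],"dr": [0,0,8.5]},{"delta_pos": [-0.05,-0.1,0],"dr": [0,0,8.5]},{"delta_pos": [-0.05,-0.1,0],"dr": [0,0,8.5]},{"delta_pos": [-0.05,-0.1,0],"dr": [0,0,8.5]},{"delta_pos": [-0.05,-0.1,0],"dr": [0,0,8.5]},{"delta_pos": [-0.05,-0.1,0],"dr": [0,0,8.5]}]}}

```text
time_s: 6.75
position: [0.5234, 0.0995, 0.1235]
tool_rot: [[0.726, 0.687, -0.003], [0.687, -0.726, 0.0], [-0.002, -0.002, -1.0]]
ft_force: [0.0, -0.4, -2.5]
grip_width: 0.0124
```

{"fn": "arm_command", "kwargs": {"steps": [{"delta_pos": [-0.4,-0.2,-15],"dr": [0,0,7.5]},{"delta_pos": [0,0,-15],"dr": [0,0,4]},{"delta_pos": [0,0,-12],"dr": [0,0,0]},{"delta_pos": [0,0,0],"dr": [0,0,0]},{"delta_pos": [0,0,0],"dr": [0,0,0]}]}}

```text
time_s: 7.25
position: [0.5235, 0.0993, 0.0826]
tool_rot: [[0.581, 0.814, -0.001], [0.814, -0.581, 0.0], [-0.0, -0.001, -1.0]]
ft_force: [0.2, -0.3, -3.2]
grip_width: 0.0123
```

```bash
python3 - <<'E'
from h import *
st();w=env.get_image("wrist");cv2.imwrite("pics/w3.png",w)
s=env.get_image("scene");cv2.imwrite("pics/s3.png",s);t=env.get_image("top");cv2.imwrite("pics/t3.png",t)
f=lambda i,x,y,w:cv2.resize(i[y:y+w,x:x+w],(400,400),interpolation=2)
cv2.imwrite("pics/c3.png",np.hstack([f(w,260,140,160),f(s,240,265,100)]))
E
```

```text
t 7.25 pos [523.5  99.3  82.6] yaw 54.49 tilt [-0.0008  0.    ] q [ -2.   31.   90.9  -0.   58.2 -56.5] F [ 0.2 -0.3 -3.2] M [ 0.03 -0.01  0.01] w 12.3
```

View pics/c3.png

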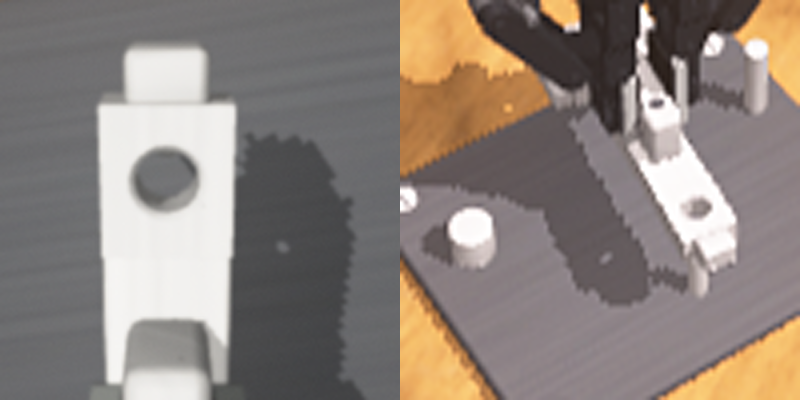

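The lever is turned, with the narrow end toward the pin. The narrow hole is at wrist-crop (165,179) and scene-crop (297,208), and the pin is just below it.

```bash
python3 - <<'E'
from h import *
cc=cal("wrist")
print("pin top from scene z30",(onz("scene",314.25,328.25,.03)*1000).round(1), "foot z8",(onz("scene",200+231/2-.25,200+277/2-.25,.008)*1000).round(1))
a,b=ray("wrist",325.7,211.3,cc),ray("scene",313.9,316.6)
print("hole tri",[ (np.array(i)*1000).round(2) for i in tri([a,b])])
z=.0567
print("hole wrist",(onz("wrist",325.7,211.3,z,cc)*1000).round(1),"scene",(onz("scene",313.9,316.6,z)*1000).round(1))
# pin from plate screws, each camera on z=8
J={"top":[(190,62),(447,189),(341,401),(82,269)],"scene":[(62,198),(370,44),(540,230),(217,416)]}
for n,o in(("top",(205,205)),("scene",(225,265))):
    q=np.array([onz(n,o[0]-.375+u/4,o[1]-.375+v/4,.008) for u,v in J[n]]);m=q.mean(0);d=(q[0]+q[1]-q[2]-q[3])[:2];d/=np.linalg.norm(d)
    print(n,"pin via screws",(m[:2]*1000-42.5*d).round(1),"yaw",np.degrees(np.arctan2(d[1],d[0])).round(2))
# wrist w1 screws using saved pose approx: tool pose then vs now -> camera pose
c,V=cc;s=env.observe();T=np.eye(4);T[:3,:3]=s["tool_rot"];T[:3,3]=s["position"];C=np.array(V)@T
y=np.radians(-122.26);T1=np.eye(4);T1[:3,:3]=np.c_[[np.cos(y),np.sin(y),0],[np.sin(y),-np.cos(y),0],[0,0,-1]];T1[:3,3]=[.5246,.1007,.1634]
c1=(c,C@np.linalg.inv(T1))
g=cv2.imread("pics/w1.png")
q=np.array([onz("wrist",u,v,.008,c1) for u,v in((213,161),(416,143),(417,291),(239.5,305))]);m=q.mean(0);d=(q[0]+q[1]-q[2]-q[3])[:2];d/=np.linalg.norm(d)
print("wrist",(m[:2]*1000-42.5*d).round(1),np.degrees(np.arctan2(d[1],d[0])).round(2),(np.linalg.norm(q[0]-q[3])*1000).round(1),(np.linalg.norm(q[0]-q[1])*1000).round(1))
h=cv2.resize(g[255:315,295:355],(600,600),interpolation=2);cv2.imwrite("pics/pinw1.png",h)
E
```

```text
pin top from scene z30 [486.  127.1  30. ] foot z8 [483.5 128.9   8. ]
hole tri [array([488.81, 123.29,  52.72]), array([0.32, 0.32])]
hole wrist [488.3 124.   56.7] scene [487.  125.9  56.7]
top pin via screws [486.2 125.1] yaw -27.37
scene pin via screws [486.7 126.3] yaw -27.21
wrist [484.7 126.5] -27.28 121.4 151.0
```

{"fn": "arm_command", "kwargs": {"steps": [{"delta_pos": [-1.2,1,-6],"dr": [0,0,0]},{"delta_pos": [0,0,-5],"dr": [0,0,0]},{"delta_pos": [0,0,0],"dr": [0,0,0]},{"delta_pos": [0,0,0],"dr": [0,0,0]}]}}

```text
time_s: 7.8
position: [0.5223, 0.1003, 0.0717]
tool_rot: [[0.58, 0.815, -0.0], [0.815, -0.58, 0.0], [-0.0, -0.0, -1.0]]
ft_force: [0.0, -0.6, -2.1]
grip_width: 0.0122
```

```bash
python3 - <<'E'
from h import *
st();w=env.get_image("wrist");cv2.imwrite("pics/w4.png",w)
s=env.get_image("scene");cv2.imwrite("pics/s4.png",s)
f=lambda i,x,y,w:cv2.resize(i[y:y+w,x:x+w],(400,400),interpolation=2)
c=cv2.imread("pics/c2.png")
cv2.imwrite("pics/c4.png",np.hstack([f(w,285,170,80),f(s,290,300,50)]))
cv2.imwrite("pics/c4b.png",f(c,400+200,210,80))
# pin blob in c2 (2x scene)
g=cv2.cvtColor(c,cv2.COLOR_BGR2GRAY)[235:290,605:655];m=(g>150).astype(np.uint8)
n,l,stt,ce=cv2.connectedComponentsWithStats(m)
for i in range(1,n):
    if stt[i,4]>20: x,y,ww,hh,a=stt[i]; print("blob2x",x+205,y+235,ww,hh,a)
for nme,im,(x,y,W) in(("wrist",w,(300,180,60)),("scene",s,(295,300,40))):
    g=cv2.resize(cv2.cvtColor(im,cv2.COLOR_BGR2GRAY)[y:y+W,x:x+W],None,fx=4,fy=4,interpolation=2)
    _,m=cv2.threshold(g,0,255,cv2.THRESH_BINARY_INV|cv2.THRESH_OTSU)
    for k in cv2.findContours(m,cv2.RETR_LIST,cv2.CHAIN_APPROX_NONE)[0]:
        a=cv2.contourArea(k)
        if 300<a<12000 and len(k)>5: e=cv2.fitEllipse(k);print(nme,a,(x-.375+e[0][0]/4,y-.375+e[0][1]/4),np.array(e[1])/4)
print("expected px of pin top in wrist",proj("wrist",(.4864,.1262,.03)),"scene",proj("scene",(.4864,.1262,.03)))
E
```

```text
t 7.8 pos [522.3 100.3  71.7] yaw 54.57 tilt [-0.0003  0.    ] q [ -1.9  31.8  91.7   0.   56.5 -56.5] F [ 0.  -0.6 -2.1] M [0.08 0.01 0.  ] w 12.2
blob2x 226 253 9 26 186
wrist 351.5 (326.49584007263184, 204.58193588256836) [5.09639263 5.53601646]
wrist 8598.0 (325.5368404388428, 211.25901794433594) [25.28681564 27.05804825]
wrist 6055.0 (352.53887939453125, 205.17697143554688) [18.04652405 60.91936111]
expected px of pin top in wrist (np.float64(327.4079777242358), np.float64(200.5691926203524)) scene (np.float64(314.29982662161774), np.float64(327.7081642618856))
```

View pics/c4.png

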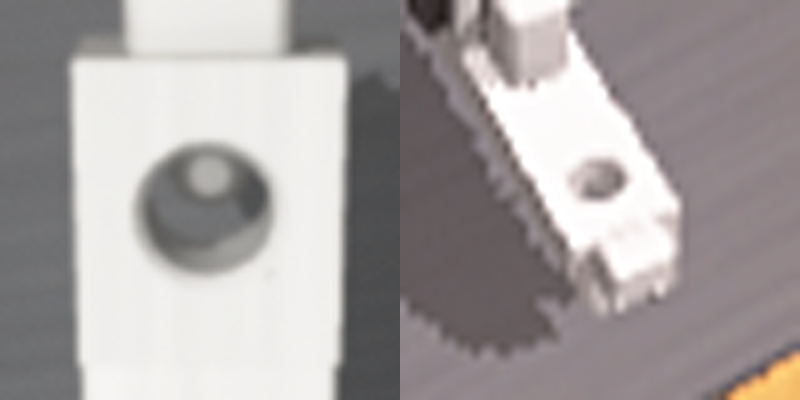

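Through the narrow hole, the wrist view shows the pin top at (326.5,204.6) inside the rim ellipse centred at (325.5,211.3). That gives a direct measure of the offset between them.

```bash
python3 - <<'E'
from h import *
cc=cal("wrist")
p=onz("wrist",326.5,204.6,.030,cc)*1000;h=onz("wrist",325.54,211.26,.0458,cc)*1000
print(p.round(1),h.round(1),(p-h).round(2))
for dz in(-1,1): print(dz,(p-onz("wrist",325.54,211.26,.0458+dz/1000,cc)*1000).round(2))
# scene hole centroid in s4
s=cv2.imread("pics/s4.png");x,y=290+198/8-.44,300+180/8-.44
hs=onz("scene",x,y,.0458)*1000;ps=onz("scene",314.25,328.25,.030)*1000
print("scene",hs.round(1),ps.round(1),(ps-hs).round(1)[:2])
E
```

```text
[487.7 124.8  30. ] [486.7 125.   45.8] [  1.02  -0.21 -15.8 ]
-1 [  0.81  -0.06 -14.8 ]
1 [  1.23  -0.36 -16.8 ]
scene [485.6 127.2  45.8] [486.  127.1  30. ] [ 0.3 -0.1]
```

{"fn": "arm_command", "kwargs": {"steps": [{"delta_pos": [0.7,-0.2,-2],"dr": [0,0,0]},{"delta_pos": [0,0,-2],"dr": [0,0,0]},{"delta_pos": [0,0,-2],"dr": [0,0,0]},{"delta_pos": [0,0,-2],"dr": [0,0,0]},{"delta_pos": [0,0,-2],"dr": [0,0,0]},{"delta_pos": [0,0,0],"dr": [0,0,0]},{"delta_pos": [0,0,0],"dr": [0,0,0]}]}}

```text
time_s: 8.6
position: [0.523, 0.1001, 0.0618]
tool_rot: [[0.58, 0.815, -0.0], [0.815, -0.58, -0.0], [-0.0, -0.0, -1.0]]
ft_force: [0.5, -0.3, -2.3]
grip_width: 0.0123
```

```bash
python3 -c "
from h import *
st()"
```

```text
t 8.6 pos [523.  100.1  61.8] yaw 54.58 tilt [-0.0001 -0.    ] q [ -1.9  32.7  92.1  -0.   55.2 -56.5] F [ 0.5 -0.3 -2.3] M [ 0.01 -0.02 -0.01] w 12.3
```

Free travel, with the lever's underside at about 24 mm, so the pin is in the hole. I'll lower it to the plate.

{"fn": "arm_command", "kwargs": {"steps": [{"delta_pos": [0,0,-3],"dr": [0,0,0]},{"delta_pos": [0,0,-3],"dr": [0,0,0]},{"delta_pos": [0,0,-3],"dr": [0,0,0]},{"delta_pos": [0,0,-3],"dr": [0,0,0]},{"delta_pos": [0,0,-2],"dr": [0,0,0]},{"delta_pos": [0,0,-1],"dr": [0,0,0]},{"delta_pos": [0,0,0],"dr": [0,0,0]},{"delta_pos": [0,0,0],"dr": [0,0,0]}]}}

```text
time_s: 9.4
position: [0.5231, 0.1001, 0.0469]
tool_rot: [[0.58, 0.815, 0.0], [0.815, -0.58, -0.0], [0.0, 0.0, -1.0]]
ft_force: [0.5, 0.4, -2.4]
grip_width: 0.0121
```

```bash
python3 - <<'E'
from h import *
st();w=env.get_image("wrist");s=env.get_image("scene");cv2.imwrite("pics/w5.png",w);cv2.imwrite("pics/s5.png",s)
f=lambda i,x,y,w:cv2.resize(i[y:y+w,x:x+w],(400,400),interpolation=2)
cv2.imwrite("pics/c5.png",np.hstack([f(w,160,80,320),f(s,240,265,110)]))
E
```

```text
t 9.4 pos [523.1 100.1  46.9] yaw 54.58 tilt [ 0.0001 -0.    ] q [ -1.9  34.   92.8  -0.   53.1 -56.5] F [ 0.5  0.4 -2.4] M [-0.03  0.04 -0.03] w 12.1
```

View pics/c5.png

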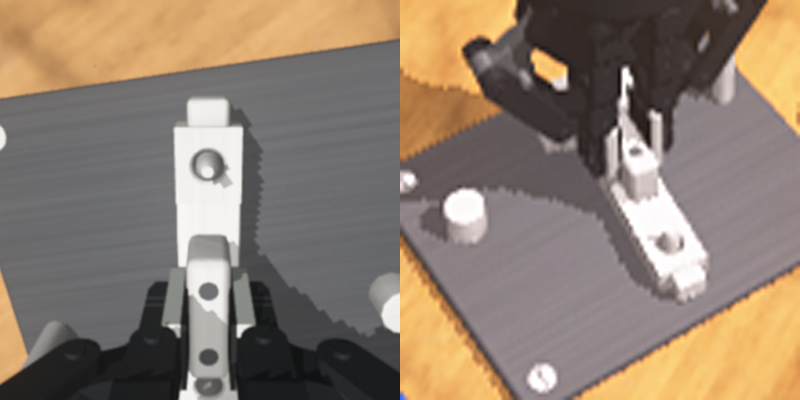

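The pin is centred in the narrow hole, with the pin top at wrist-crop (208,166), and the lever is upright at about 1 mm above the plate. I'll swing it about the pin toward the tall post.

{"fn": "arm_command", "kwargs": {"steps": [{"delta_pos": [-1.45,-1.84,0],"dr": [0,0,-3]},{"delta_pos": [-1.45,-1.84,0],"dr": [0,0,-3]},{"delta_pos": [-1.63,-1.68,0],"dr": [0,0,-3]},{"delta_pos": [-1.63,-1.68,0],"dr": [0,0,-3]},{"delta_pos": [-1.5,-1.26,0],"dr": [0,0,-2.5]},{"delta_pos": [-1.5,-1.26,0],"dr": [0,0,-2.5]},{"delta_pos": [0,0,0],"dr": [0,0,0]},{"delta_pos": [0,0,0],"dr": [0,0,0]}]}}

```text
time_s: 10.3
position: [0.514, 0.0905, 0.0469]
tool_rot: [[0.792, 0.611, 0.0], [0.611, -0.792, 0.0], [0.0, 0.0, -1.0]]
ft_force: [-0.6, 0.3, -2.5]
grip_width: 0.0121
```

{"fn": "arm_command", "kwargs": {"steps": [{"delta_pos": [-0.63,-0.47,0],"dr": [0,0,-1]},{"delta_pos": [-0.63,-0.47,0],"dr": [0,0,-1]},{"delta_pos": [0,0,0],"dr": [0,0,0]},{"delta_pos": [0,0,0],"dr": [0,0,0]}]}}

```text
time_s: 10.7
position: [0.5126, 0.0896, 0.0468]
tool_rot: [[0.813, 0.582, 0.0], [0.582, -0.813, 0.0], [0.0, 0.0, -1.0]]
ft_force: [0.2, 0.3, -3.4]
grip_width: 0.0122
```

```bash
python3 - <<'E'
from h import *
st();w=env.get_image("wrist");s=env.get_image("scene");cv2.imwrite("pics/w6.png",w);cv2.imwrite("pics/s6.png",s)
f=lambda i,x,y,w:cv2.resize(i[y:y+w,x:x+w],(400,400),interpolation=2)
cv2.imwrite("pics/c6.png",np.hstack([f(w,160,160,320),f(s,270,255,90)]))
E
```

```text
t 10.7 pos [512.6  89.6  46.8] yaw 35.59 tilt [0. 0.] q [ -3.1  33.2  94.8   0.   52.  -38.7] F [ 0.2  0.3 -3.4] M [-0.05  0.   -0.01] w 12.2
```

View pics/c6.png

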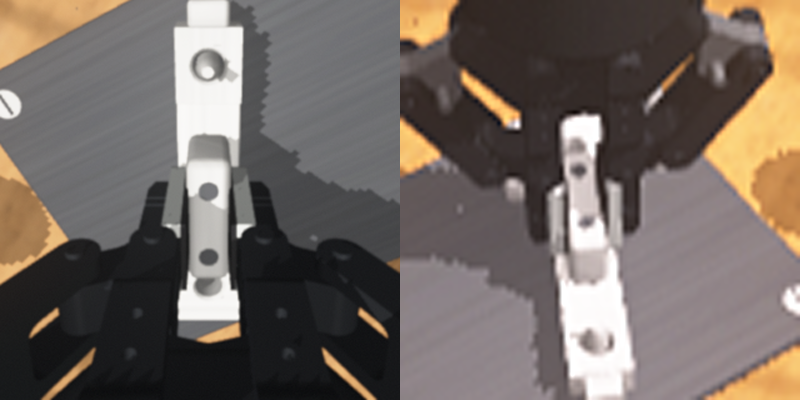

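{"fn": "arm_command", "kwargs": {"steps": [{"delta_pos": [-0.64,-0.46,0],"dr": [0,0,-1]},{"delta_pos": [0,0,0],"dr": [0,0,0]},{"delta_pos": [0,0,0],"dr": [0,0,0]}]}}

```text
time_s: 11.1
position: [0.5119, 0.0891, 0.0468]
tool_rot: [[0.823, 0.568, -0.0], [0.568, -0.823, 0.0], [-0.0, -0.0, -1.0]]
ft_force: [0.3, -0.2, -2.2]
grip_width: 0.012
```

{"fn": "arm_command", "kwargs": {"steps": [{"delta_pos": [-0.32,-0.22,0],"dr": [0,0,-0.5]},{"delta_pos": [0,0,0],"dr": [0,0,0]},{"delta_pos": [0,0,0],"dr": [0,0,0]}]}}

```text
time_s: 11.4
position: [0.5116, 0.0889, 0.0468]
tool_rot: [[0.828, 0.56, -0.0], [0.56, -0.828, 0.0], [-0.0, -0.0, -1.0]]
ft_force: [1.1, -0.0, -1.6]
grip_width: 0.0119
```

{"fn": "arm_command", "kwargs": {"steps": [{"delta_pos": [-0.32,-0.22,0],"dr": [0,0,-0.5]},{"delta_pos": [0,0,0],"dr": [0,0,0]},{"delta_pos": [0,0,0],"dr": [0,0,0]}]}}

```text
time_s: 11.7
position: [0.5113, 0.0887, 0.0468]
tool_rot: [[0.833, 0.553, -0.0], [0.553, -0.833, -0.0], [-0.0, -0.0, -1.0]]
ft_force: [0.9, 0.1, -2.3]
grip_width: 0.0124
```

```bash
python3 -c "
from h import *
st()"
```

```text
t 11.7 pos [511.3  88.7  46.8] yaw 33.58 tilt [-0.0001 -0.    ] q [ -3.2  33.1  95.1  -0.   51.8 -36.8] F [ 0.9  0.1 -2.3] M [ 0.08 -0.06  0.  ] w 12.4
```

Lever direction is now −56.4° with no contact yet. I'll continue in small steps.

{"fn": "arm_command", "kwargs": {"steps": [{"delta_pos": [-0.33,-0.21,0],"dr": [0,0,-0.5]},{"delta_pos": [0,0,0],"dr": [0,0,0]},{"delta_pos": [0,0,0],"dr": [0,0,0]}]}}

```text
time_s: 12.0
position: [0.511, 0.0885, 0.0468]
tool_rot: [[0.838, 0.546, -0.0], [0.546, -0.838, 0.0], [-0.0, -0.0, -1.0]]
ft_force: [-1.0, 0.4, -2.8]
grip_width: 0.0127
```

{"fn": "arm_command", "kwargs": {"steps": [{"delta_pos": [-0.33,-0.21,0],"dr": [0,0,-0.5]},{"delta_pos": [0,0,0],"dr": [0,0,0]},{"delta_pos": [0,0,0],"dr": [0,0,0]}]}}

```text
time_s: 12.3
position: [0.5111, 0.0883, 0.0469]
tool_rot: [[0.843, 0.539, 0.001], [0.539, -0.843, 0.0], [0.001, 0.001, -1.0]]
ft_force: [3.1, 2.2, -3.5]
grip_width: 0.012
```

{"fn": "arm_command", "kwargs": {"steps": [{"delta_pos": [-0.33,-0.21,0],"dr": [0,0,-0.5]},{"delta_pos": [0,0,0],"dr": [0,0,0]},{"delta_pos": [0,0,0],"dr": [0,0,0]}]}}

```text
time_s: 12.6
position: [0.5113, 0.0883, 0.047]
tool_rot: [[0.847, 0.531, 0.003], [0.531, -0.847, 0.0], [0.002, 0.001, -1.0]]
ft_force: [4.7, 2.8, -4.7]
grip_width: 0.0123
```

```bash
python3 -c "
from h import *
st()"
```

```text
t 12.6 pos [511.3  88.3  47. ] yaw 32.07 tilt [0.0025 0.0004] q [ -3.3  33.   95.2   0.   51.7 -35.4] F [ 4.7  2.8 -4.7] M [ 0.77 -0.98  0.29] w 12.3
```

Contact with the post at about −57.5°, at about 5 N. I'll set the lever down on the plate while keeping it against the post, then let go.

{"fn": "arm_command", "kwargs": {"steps": [{"delta_pos": [0,0,-0.6],"dr": [0,0,0]},{"delta_pos": [0,0,-0.6],"dr": [0,0,0]},{"delta_pos": [0,0,0],"dr": [0,0,0]},{"delta_pos": [0,0,0],"dr": [0,0,0]}]}}

```text
time_s: 13.0
position: [0.5114, 0.0883, 0.0462]
tool_rot: [[0.847, 0.531, 0.003], [0.531, -0.847, 0.0], [0.003, 0.001, -1.0]]
ft_force: [4.2, 3.5, -1.0]
grip_width: 0.0122
```

```bash
python3 -c "
from h import *
st()"
```

```text
t 13.0 pos [511.4  88.3  46.2] yaw 32.08 tilt [0.0032 0.0003] q [ -3.3  33.1  95.2   0.   51.5 -35.4] F [ 4.2  3.5 -1. ] M [ 0.67 -0.83  0.23] w 12.2
```

{"fn": "arm_command", "kwargs": {"steps": [{"delta_pos": [0,0,-0.5],"dr": [0,0,0]},{"delta_pos": [0,0,0],"dr": [0,0,0]},{"delta_pos": [0,0,0],"dr": [0,0,0]}]}}

```text
time_s: 13.3
position: [0.5115, 0.0882, 0.046]
tool_rot: [[0.847, 0.531, 0.003], [0.531, -0.847, 0.0], [0.003, 0.002, -1.0]]
ft_force: [3.1, 4.2, 2.4]
grip_width: 0.0119
```

{"fn": "arm_command", "kwargs": {"steps": [{"delta_pos": [0,0,0],"dr": [0,0,0]},{"delta_pos": [0,0,0],"dr": [0,0,0]},{"delta_pos": [0,0,0],"dr": [0,0,0]},{"delta_pos": [0,0,0],"dr": [0,0,0]},{"delta_pos": [0,0,0],"dr": [0,0,0]}], "grip": 0.35}}

```text
time_s: 13.8
position: [0.5102, 0.088, 0.0451]
tool_rot: [[0.847, 0.531, -0.0], [0.531, -0.847, -0.0], [-0.0, -0.0, -1.0]]
ft_force: [-0.3, -0.7, 0.8]
grip_width: 0.03
```

{"fn": "arm_command", "kwargs": {"steps": [{"delta_pos": [0,0,8],"dr": [0,0,0]},{"delta_pos": [0,0,20],"dr": [0,0,0]},{"delta_pos": [0,0,30],"dr": [0,0,0]},{"delta_pos": [0,0,40],"dr": [0,0,0]},{"delta_pos": [0,0,40],"dr": [0,0,0]},{"delta_pos": [0,0,0],"dr": [0,0,0]},{"delta_pos": [0,0,0],"dr": [0,0,0]}]}}

```text
time_s: 14.5
position: [0.5103, 0.0881, 0.1839]
tool_rot: [[0.847, 0.531, 0.002], [0.531, -0.847, -0.0], [0.001, 0.001, -1.0]]
ft_force: [0.4, 0.4, -0.8]
grip_width: 0.0298
```

```bash
python3 - <<'E'
from h import *
st();w=env.get_image("wrist");s=env.get_image("scene");cv2.imwrite("pics/w7.png",w);cv2.imwrite("pics/s7.png",s);cv2.imwrite("pics/t7.png",env.get_image("top"))
f=lambda i,x,y,w:cv2.resize(i[y:y+w,x:x+w],(400,400),interpolation=2)
cv2.imwrite("pics/c7.png",np.hstack([f(w,220,130,220),f(s,260,260,100)]))
E
```

```text
t 14.5 pos [510.3  88.1 183.9] yaw 32.08 tilt [ 0.0017 -0.0001] q [ -3.3  22.2  86.1  -0.   71.6 -35.4] F [ 0.4  0.4 -0.8] M [-0.02  0.06 -0.01] w 29.8
```

View pics/c7.png

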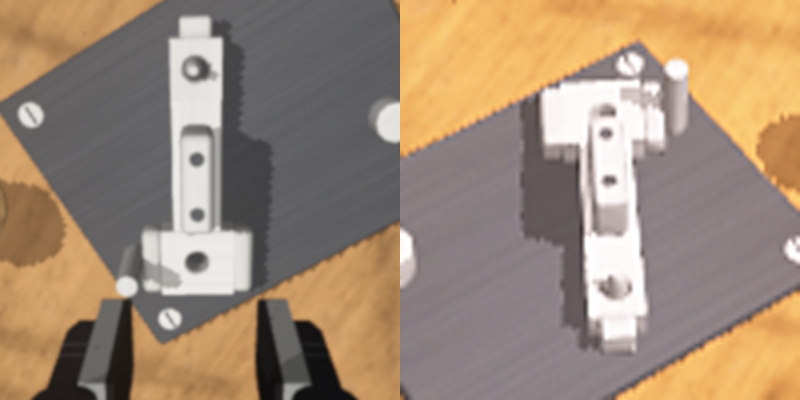

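The lever lies flat, right way up, with its narrow hole on the pin at wrist-crop (195,69) and its broad side at the tall post, whose top is at (127,287). The rib dimples and the post top all stand at z = 44 mm, so I can check the 31 mm lateral distance directly.

```bash
python3 - <<'E'
from h import *
cc=cal("wrist");w=cv2.imread("pics/w7.png");g=cv2.cvtColor(w,cv2.COLOR_BGR2GRAY)
def blob(img,x,y,r,inv):
    p=cv2.resize(img[y-r:y+r+1,x-r:x+r+1],None,fx=8,fy=8,interpolation=cv2.INTER_CUBIC)
    _,m=cv2.threshold(p,0,255,(cv2.THRESH_BINARY_INV if inv else cv2.THRESH_BINARY)|cv2.THRESH_OTSU)
    n,l,s,c=cv2.connectedComponentsWithStats(m);k=l[len(l)//2,len(l)//2];return x-r+(c[k][0]+.5)/8-.5,y-r+(c[k][1]+.5)/8-.5,s[k,4]/64
def px(u,v):return int(round(220+u*.55)),int(round(130+v*.55))
A=blob(g,*px(197,159),5,1);B=blob(g,*px(197,215),5,1);P=blob(g,*px(127,287),8,0)
print(A,B,P)
a,b,p=[onz("wrist",q[0],q[1],.044,cc)[:2]*1000 for q in(A,B,P)]
d=(a-b)/np.linalg.norm(a-b);print("dimple gap",np.linalg.norm(a-b).round(2),"lever yaw",np.degrees(np.arctan2(d[1],d[0])).round(2),"post lateral",round(abs(d[0]*(p-b)[1]-d[1]*(p-b)[0]),2),"post along from rib mid",((p-(a+b)/2)@d).round(1),"post",p.round(1),"rib mid",((a+b)/2).round(1))
# lateral with fixed yaw from pin(486.8,125.4+-) line
for n in("scene",):
  s=cv2.imread("pics/s7.png");gs=cv2.cvtColor(s,cv2.COLOR_BGR2GRAY);f=lambda u,v:(int(round(260+u/4)),int(round(260+v/4)))
  q=[blob(gs,*f(205,133),3,1),blob(gs,*f(209,180),3,1),blob(gs,*f(277,70),4,0)];print(q)
  a,b,p=[onz(n,i[0],i[1],.044)[:2]*1000 for i in q];d=(a-b)/np.linalg.norm(a-b)
  print("scene lateral",abs(d[0]*(p-b)[1]-d[1]*(p-b)[0]).round(2),"gap",np.linalg.norm(a-b).round(2),"yaw",np.degrees(np.arctan2(d[1],d[0])).round(2),"post",p.round(1),"mid",((a+b)/2).round(1))
# wrist zoom of contact
x,y=px(90,215);cv2.imwrite("pics/z.png",np.hstack([cv2.resize(w[y:y+60,x:x+60],(500,500),interpolation=2)[:, :400],cv2.resize(s[268:308,408-18:448-18] if 0 else s[272:307,403-0-0:438] if 0 else s[270:305,410:445] if 0 else s[270:305,305:340],(400,500),interpolation=2)]))
E
```

```text
(np.float64(327.7966237282573), np.float64(217.31988431243846), np.float64(47.609375)) (np.float64(328.11718483816014), np.float64(247.7394591141397), np.float64(45.859375)) (np.float64(288.09130842469705), np.float64(287.56022071552223), np.float64(135.390625))
dimple gap 23.81 lever yaw 122.78 post lateral 31.76 post along from rib mid -44.8 post [509.3  32.5] rib mid [511.7  87.4]
[(np.float64(311.05510204081634), np.float64(292.90535714285716), np.float64(7.65625)), (np.float64(311.87100563909775), np.float64(304.6691729323308), np.float64(8.3125)), (np.float64(329.89007080887984), np.float64(277.38094858382243), np.float64(61.234375))]
scene lateral 32.62 gap 23.95 yaw -57.75 post [507.6  34.6] mid [512.2  88.5]
```

View pics/z.png

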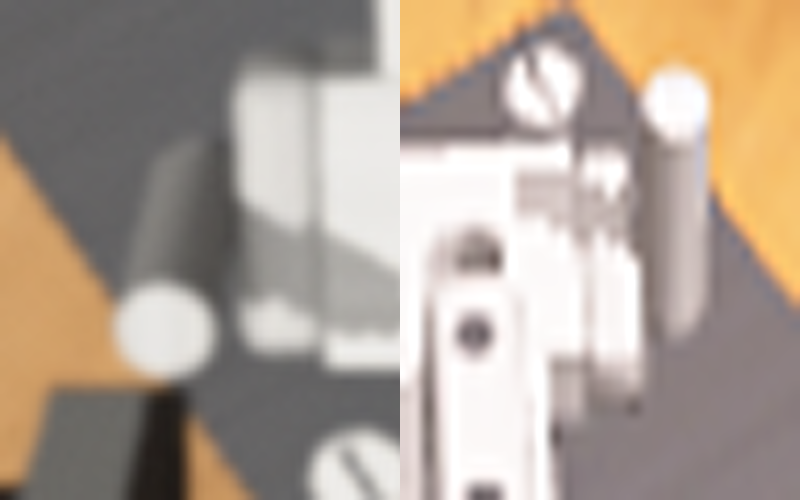

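The estimates are 31.8 mm (wrist) and 32.6 mm (scene) against the nominal 31 mm. A gap of about 1 mm after release is possible. I'll close it by pushing the rib gently sideways toward the post with one pad, then back off.

{"fn": "arm_command", "kwargs": {"steps": [{"delta_pos": [0,0,-40],"dr": [0,0,0]},{"delta_pos": [0,0,-40],"dr": [0,0,0]},{"delta_pos": [0,0,-35],"dr": [0,0,0]},{"delta_pos": [0,0,-15],"dr": [0,0,0]},{"delta_pos": [0,0,-7],"dr": [0,0,0]},{"delta_pos": [-1.7,-1.1,0],"dr": [0,0,0]},{"delta_pos": [-1.7,-1.1,0],"dr": [0,0,0]},{"delta_pos": [-0.8,-0.5,0],"dr": [0,0,0]},{"delta_pos": [0,0,0],"dr": [0,0,0]},{"delta_pos": [0,0,0],"dr": [0,0,0]}]}}

```text
time_s: 15.65
position: [0.5063, 0.0853, 0.0467]
tool_rot: [[0.847, 0.531, 0.001], [0.531, -0.847, -0.0], [0.001, 0.001, -1.0]]
ft_force: [0.8, -0.2, 0.5]
grip_width: 0.0298
```

{"fn": "arm_command", "kwargs": {"steps": [{"delta_pos": [-0.84,-0.54,0],"dr": [0,0,0]},{"delta_pos": [0,0,0],"dr": [0,0,0]},{"delta_pos": [0,0,0],"dr": [0,0,0]}]}}

```text
time_s: 15.95
position: [0.5053, 0.0848, 0.0462]
tool_rot: [[0.847, 0.531, 0.0], [0.531, -0.847, 0.0], [0.0, 0.0, -1.0]]
ft_force: [-0.3, -1.1, -0.9]
grip_width: 0.0302
```

{"fn": "arm_command", "kwargs": {"steps": [{"delta_pos": [-0.5,-0.32,0],"dr": [0,0,0]},{"delta_pos": [0,0,0],"dr": [0,0,0]},{"delta_pos": [0,0,0],"dr": [0,0,0]}]}}

```text
time_s: 16.25
position: [0.5048, 0.0845, 0.0461]
tool_rot: [[0.847, 0.531, -0.0], [0.531, -0.847, 0.0], [-0.0, -0.0, -1.0]]
ft_force: [0.3, -0.2, 0.4]
grip_width: 0.0299
```

```bash
python3 -c "
from h import *
st()"
```

```text
t 16.25 pos [504.8  84.5  46.1] yaw 32.08 tilt [-0.0001  0.    ] q [ -3.8  32.7  96.3   0.   51.1 -35.8] F [ 0.3 -0.2  0.4] M [-0.    0.01 -0.  ] w 29.9
```

{"fn": "arm_command", "kwargs": {"steps": [{"delta_pos": [-0.5,-0.32,0],"dr": [0,0,0]},{"delta_pos": [-0.25,-0.16,0],"dr": [0,0,0]},{"delta_pos": [0,0,0],"dr": [0,0,0]},{"delta_pos": [0,0,0],"dr": [0,0,0]}]}}

```text
time_s: 16.65
position: [0.5043, 0.0842, 0.0462]
tool_rot: [[0.847, 0.531, 0.001], [0.531, -0.847, 0.0], [0.001, 0.0, -1.0]]
ft_force: [3.2, 4.0, 0.1]
grip_width: 0.0298
```

{"fn": "arm_command", "kwargs": {"steps": [{"delta_pos": [-0.5,-0.32,0],"dr": [0,0,0]},{"delta_pos": [0,0,0],"dr": [0,0,0]},{"delta_pos": [0,0,0],"dr": [0,0,0]}]}}

```text
time_s: 16.95
position: [0.5038, 0.084, 0.0463]
tool_rot: [[0.847, 0.531, 0.001], [0.531, -0.847, 0.0], [0.001, 0.0, -1.0]]
ft_force: [2.4, 5.7, 1.1]
grip_width: 0.0295
```

{"fn": "arm_command", "kwargs": {"steps": [{"delta_pos": [-0.5,-0.32,0],"dr": [0,0,0]},{"delta_pos": [0,0,0],"dr": [0,0,0]},{"delta_pos": [0,0,0],"dr": [0,0,0]}]}}

```text
time_s: 17.25
position: [0.5035, 0.0838, 0.0464]
tool_rot: [[0.847, 0.531, 0.001], [0.531, -0.847, 0.001], [0.002, 0.0, -1.0]]
ft_force: [3.2, 6.1, 1.7]
grip_width: 0.03
```

{"fn": "arm_command", "kwargs": {"steps": [{"delta_pos": [-0.5,-0.32,0],"dr": [0,0,0]},{"delta_pos": [0,0,0],"dr": [0,0,0]},{"delta_pos": [0,0,0],"dr": [0,0,0]}]}}

```text
time_s: 17.55
position: [0.5033, 0.0837, 0.0465]
tool_rot: [[0.847, 0.531, 0.002], [0.531, -0.847, 0.001], [0.002, 0.0, -1.0]]
ft_force: [3.8, 7.7, 1.5]
grip_width: 0.0297
```

{"fn": "arm_command", "kwargs": {"steps": [{"delta_pos": [-0.5,-0.32,0],"dr": [0,0,0]},{"delta_pos": [0,0,0],"dr": [0,0,0]},{"delta_pos": [0,0,0],"dr": [0,0,0]}]}}

```text
time_s: 17.85
position: [0.5032, 0.0835, 0.0467]
tool_rot: [[0.847, 0.531, 0.003], [0.531, -0.847, 0.001], [0.004, 0.001, -1.0]]
ft_force: [5.2, 9.5, 1.8]
grip_width: 0.0302
```

Firm contact at about 11 N, with the pad no longer advancing. I'll back off and lift clear.

{"fn": "arm_command", "kwargs": {"steps": [{"delta_pos": [0.84,0.54,0],"dr": [0,0,0]},{"delta_pos": [0.84,0.54,0],"dr": [0,0,0]},{"delta_pos": [1.7,1.1,0],"dr": [0,0,0]},{"delta_pos": [1.7,1.1,0],"dr": [0,0,0]},{"delta_pos": [1.7,1.1,0],"dr": [0,0,0]},{"delta_pos": [0,0,0],"dr": [0,0,0]},{"delta_pos": [0,0,10],"dr": [0,0,0]},{"delta_pos": [0,0,30],"dr": [0,0,0]},{"delta_pos": [0,0,45],"dr": [0,0,0]},{"delta_pos": [0,0,45],"dr": [0,0,0]},{"delta_pos": [0,0,8],"dr": [0,0,0]},{"delta_pos": [0,0,0],"dr": [0,0,0]},{"delta_pos": [0,0,0],"dr": [0,0,0]}]}}

```text
time_s: 19.15
position: [0.5082, 0.0871, 0.1832]
tool_rot: [[0.847, 0.531, -0.002], [0.531, -0.847, 0.0], [-0.002, -0.001, -1.0]]
ft_force: [0.2, -1.1, -0.3]
grip_width: 0.0299
```

```bash
python3 - <<'E'
from h import *
st();cc=cal("wrist");w=env.get_image("wrist");s=env.get_image("scene");cv2.imwrite("pics/w8.png",w);cv2.imwrite("pics/s8.png",s)
def blob(img,x,y,r,inv):
    x,y=int(round(x)),int(round(y))
    p=cv2.resize(img[y-r:y+r+1,x-r:x+r+1],None,fx=8,fy=8,interpolation=cv2.INTER_CUBIC)
    _,m=cv2.threshold(p,0,255,(cv2.THRESH_BINARY_INV if inv else cv2.THRESH_BINARY)|cv2.THRESH_OTSU)
    n,l,s,c=cv2.connectedComponentsWithStats(m);k=l[len(l)//2,len(l)//2];return x-r+(c[k][0]+.5)/8-.5,y-r+(c[k][1]+.5)/8-.5
def rep(nm,img,seed,r,cc):
    g=cv2.cvtColor(img,cv2.COLOR_BGR2GRAY);q=[blob(g,*p,k,i) for p,k,i in zip(seed,r,(1,1,0))]
    a,b,p=[onz(nm,*i,.044,cc)[:2]*1000 for i in q];d=(a-b)/np.linalg.norm(a-b);m=(a+b)/2
    print(nm,np.round(q,1).tolist(),"yaw",np.degrees(np.arctan2(d[1],d[0])).round(2),"lat",abs(d[0]*(p-m)[1]-d[1]*(p-m)[0]).round(2),"mid",m.round(1),"post",p.round(1))
X=np.array([[.5046,.0977],[.5178,.0775],[.5097,.0325]])
rep("scene",s,[(311,293),(312,304.7),(330,277.4)],(3,3,4),None)
rep("scene",cv2.imread("pics/s7.png"),[(311,293),(312,304.7),(330,277.4)],(3,3,4),None)
rep("wrist",w,[proj("wrist",(*x,.044),cc) for x in X],(5,5,7),cc)
# image change of lever
d=cv2.absdiff(cv2.imread("pics/s7.png"),s)[250:360,250:370].max(2);print("changed px",(d>40).sum())
E
```

```text
t 19.15 pos [508.2  87.1 183.2] yaw 32.07 tilt [-0.0019  0.0001] q [ -3.4  22.1  86.3  -0.   71.6 -35.5] F [ 0.2 -1.1 -0.3] M [-0.   -0.02  0.03] w 29.9
scene [[311.6, 292.9], [312.8, 304.7], [328.8, 276.7]] yaw -56.17 lat 31.06 mid [511.2  87.9] post [509.9  34.1]
scene [[311.1, 292.9], [311.9, 304.7], [328.8, 276.7]] yaw -57.75 lat 31.0 mid [512.2  88.5] post [509.9  34.1]
wrist [[329.5, 218.1], [330.5, 248.8], [292.0, 288.3]] yaw 124.07 lat 31.42 mid [512.2  86.2] post [511.   31.9]
changed px 246
```

The lateral distance is now 31.1 mm (scene) and 31.4 mm (wrist), against 31 mm for contact. The arm is clear at z = 183 mm, so I'll hand in.

```bash
python3 -c "
from h import *
print(env.close_job())"
```

```text
the job is handed in; nothing more can be done
None
```

I lifted the lever off its pin, turned it end for end, and refitted it with the narrow hole on the pin. It is right way up and flat on the plate. I then swung it against the tall thin post and let go. The job was handed in at about 19 s of the 51 s allowed, with the gripper open and well clear.

**Checks that agreed**
- **Fit and lie:** after the first release, the pictures showed the pin inside the narrow hole and the lever lying flat. I did not view another picture after the final nudge.
- **Contact with the post:** I nudged the rib toward the post until it stopped moving, at about 11 N. The post's axis then measured 31.1 mm (scene) and 31.4 mm (wrist) from the lever's middle line, and 31 mm means contact.
- **Limits:** the forces I read stayed at or below about 11 N, far under the limits. The arm's path kept clear of the spool, file and shears, but I made no separate check of them at the end.

**Checks that disagreed**
- **Apparent gap before the nudge:** the first readings after release were 31.8 mm (wrist) and 32.6 mm (scene). Remeasuring that same scene picture gave 31.0 mm, so the lever was probably already touching.
- **Effect of the nudge:** it mostly took up slack at the pin. The lever turned about 1.5° and shifted about 1 mm while staying against the post.

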